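Gauge the gap of a sprung casting clamp

TASK

Unlock the spring-loaded casting clamp: draw its locking pin straight up out of the clevis, park it upright in the open notch of the bracket beside it, hanging by its collar, and let go of it. Then take the thickness gauge out of its block and slide its blade down into the middle of the V mouth between the two plates until both plates drag snugly on it and the line across the blade is level with the plates' top edges. Finish while holding: keep gripping the gauge, upright and still, at that depth; leave the bottle, the dishes and the beaker alone.

Things in the scene. Friction and masses are not known exactly. Their poses are not given: they have to be found in the camera images.
- clamp: Casting clamp, fixed: grey base 150 x 205 mm, top at z = 12 mm, on it two upright white plates face to face, sprung together along x on two guide rods (along x, at y = +-34 mm, 38 mm up) between end brackets at x = +-56 mm, 60 mm high. Origin on the bench under the middle of the gap; +x away from the robot, z up. Pin clevis at its +y end, parking bracket beyond that
- gap (a point): Middle of the V mouth at the level of the plates' top edges (clamp frame 0, 0, 75 mm; axes as the clamp). The plates are 90 mm wide (y), 12 mm thick (x), from 16 to 75 mm up; inner faces 1 mm apart at rest. Bevels, 6 mm out over the top 10 mm, make the mouth 13 mm wide at the top
- bore (a point): Middle of the pin's bore (9 mm wide) at the top of the clevis (clamp frame 0, 62, 75 mm; axes as the clamp). Three steel lugs, 25 x 26 mm, from 50 to 75 mm up: two of the front plate, one of the back plate between them. While the pin is in, the plates cannot part far enough for the blade
- notch (a point): Where the parked pin's axis belongs, at the top of the bracket's shelf (clamp frame 0, 108, 75 mm; axes as the clamp). Shelf 34 mm wide, 7 mm thick. The notch is 11 mm wide, open to -x (towards the robot) with a flared mouth 30 mm from this point; its closed end is 5.5 mm beyond to +x, the bracket's upright 14 mm beyond; below the shelf is free space
- lock_pin: Locking pin, upright: steel shaft 8 mm thick reaching 40 mm below the collar (last 4 mm tapered), collar 18 mm across and 5 mm thick, above it a black ribbed round grip 16 mm thick, 35 mm tall (top at z = 40 mm). Origin in the middle of the collar's underside, z up. About 60 g. At the start the collar lies on the top lug of the clevis
- gauge: Thickness gauge, upright in its block: steel blade 4 mm thick (x), 22 mm wide (y), from the tip (z = 0) to 50 mm, the lowest 10 mm tapered to 1.6 mm; black handle 14 mm thick (x), 28 mm wide (y), from z = 50 to 95 mm. Origin in the middle of the tip edge, z up. About 120 g. Pushing it between the freed plates takes about 5 to 15 N
- gauge_line (a point): Middle of the gauge on the level of the dark line across its blade, 35 mm above the tip
- gauge_handle (a point): Middle of the gauge's handle, 72.5 mm above the tip
- gauge_block: The gauge's storage block, fixed: grey, 56 x 64 mm, top 55 mm above the bench, on a dark foot 70 x 78 mm. Origin on the bench under its middle. The upright slot (6 x 24 mm, along y) holds the blade, tip 5 mm above the bench; the handle rests on the block's top
- front_plate (a joint): How far the front plate (nearer the robot) is pushed off its spacer washers along the clamp's -x, m: 0 at rest, at most 0.006. Its spring presses with 4 N at 0 and 1 N more for each mm
- back_plate (a joint): The same for the back plate, along the clamp's +x. With the gauge in, each plate stands about 1.5 mm off. The pair also floats up to 4 mm either way along x on its rods (0.5 N a mm), so it centres itself on the blade
- media_bottle: Bystander: round glass bottle with an orange cap, 86 mm across, 175 mm tall, beyond the gauge block; origin under its middle
- dish_stack: Bystander: stack of clear round dishes with tape, 97 mm across, 49 mm tall, left of the clamp; origin under its middle
- beaker: Bystander: small clear beaker, 46 mm across, 52 mm tall, to the right of the gauge block; origin under its middle
Not all that is in view belongs to the job. Leave any blue look-alike of the gauge_block alone.

How it is judged (in metres and radians):
On the way, in this order (a step that is already met when the one before it is completed fails the run):
1. the locking pin is drawn from the clevis and hangs by its collar in the parking notch, released (horizontal distance between lock_pin and notch below 0.006 m and z of lock_pin in the frame of notch between -0.003 and 0.003 m and angle between lock_pin's own z axis and vertical below 0.12 rad and contact force between the fingers and lock_pin below 0.1 N), for 0.2 s.
2. the gauge is lifted clear of its block (z of gauge in the frame of gauge_block above 0.06 m and contact force between the fingers and gauge above 1 N), for 0.1 s.
At the end, for the whole second after the job is handed in: Pin released, upright in the notch: axis within 6 mm, collar within 3 mm of the bracket's top. Gauge still gripped and still: line within 5 mm of the plates' top edges, within 15 mm of mid-width, upright and square within 0.1 rad; both plates pushed 0.7 mm apart each, blade pressed over 2 N (all of step 1 and contact force between the arm and lock_pin below 0.1 N and z of gauge_line in the frame of gap between -0.005 and 0.005 m and y of gauge_line in the frame of gap between -0.015 and 0.015 m and angle between the x axis of gauge and the x axis of clamp, either way round below 0.12 rad and angle between gauge's own z axis and vertical below 0.1 rad and value of joint each of front_plate, back_plate above 0.0007 m and contact force between gauge and clamp above 2 N and contact force between the fingers and gauge above 3 N and linear speed of gauge below 0.01 m/s); the arm keeps its last pose, push and grip.
It fails at once if a bystander is disturbed (moved over 20 mm) (distance of any of media_bottle, dish_stack, beaker from where it was at the start of the episode above 0.02 m).
It also fails if it takes over 58 s, if anything falls off the work surface, if the arm or the gripper's body presses on something with over 40 N, if the wrist force passes 120 N, or if a joint passes its speed limit or range.

ROBOT

A 6-joint arm with a two-finger parallel gripper is mounted at the origin on a cart in front of the work surface, level with it; the furniture and walls round the work are solid. World frame = base frame: x ahead of the robot, y to its left, z up, the work surface at z = 0. Lengths are in mm, angles in degrees, forces in N, time in s.
With the tool pointing down it reaches from about 350 to 725 mm from the base axis. Payload 4.3 kg.
Tool frame: the origin (TCP) lies on the centre line of the jaws, within the pads' length; the fingertips stand robot.nose_length ahead of it and the grasp point (between the pads) lies 6 mm ahead of it (robot.nose_length is the distance from the TCP to the fingertips, in mm); z points along the fingers, x is the direction in which the jaws open and shut, and the axes are right-handed (so a half turn about z gives the same grasp; the last joint's range is limited). The gripper opens to 85 mm and grips with 20 to 120 N. Pads are 22 mm wide; open, the fingers measure 114 mm over their backs; the gripper's body (76 mm by 85 mm) begins 54 mm behind the grasp point. The pads swing forward as they close: fully open they stand 13 mm farther back than shut.
Start: joints at [69.483, 21.618, 4.641, 73.018, 0, 83.68], TCP at [141.037, 557.473, 221.329] pointing down, gripper open.
Joint ranges: [-156.06, 156.06], [-48.1, 94.91], [-58.44, 69.94], [-101.28, 121.22], [-78.64, 73.56], [-180, 180]. Speed limits (degrees/s): [147.25, 147.25, 180, 180, 180, 180].

INTERFACE

Orientations are given as a 3x3 rotation matrix whose columns are the frame's x, y, z axes.
In Python, from bench import robot gives the robot as it stands.
- The arm moves only by the tool arm_command, never from a script. Its argument "motion" is a list that holds one entry, the list of rows, each a list of 6 numbers: the shift along the tool's x, y, z normalised to -1 to 1, where 1 is 25 cm, then the turn, a rotation vector about the tool's x, y, z normalised to -1 to 1, where 1 is pi/2 rad. A call has 1 to 10 rows; each row shifts and turns the commanded pose from where the row before left it, along the tool's axes as they then stand; what a row does not reach is not made up. A row lasts 1/10 s, in which the tool goes at most 50 mm and 8.59 degrees, less where a joint would pass 70% of its speed; a pose out of reach is approached as far as the arm can. A call with a number of a shift or a turn outside -1 to 1 is refused whole. A call with a gripper value outside its range is refused whole. "gripper" is the closure, from 0 (fully open) to 1 (shut), set as the call begins (left out, the last holds). The fingers move at their own pace and stop on an object; the grip force is fixed at half the most. Time passes only in rows, so rows that do not move let the fingers close. It gives the time, the measured TCP pose, the force and the opening at its end, in the units of the state.
- robot.observe(): the state, without advancing time (a new reading comes with each control period).
- robot.grab_frame(name): name is "side" or "top" or "wrist"; returns a dict with "image" (420x560x3 uint8, red, green, blue), "fx", "fy", "cx", "cy" (pixels), "view" (4x4, takes a point from world to camera coordinates); the wrist camera has in their place "mount" (4x4, takes a point from camera to tool coordinates, whose origin is the TCP and whose axes are the tool frame's). Camera axes: x right, y up, looking along -z (the intrinsics and any distortion apply to the point x, -y, -z); pixel columns grow to the right and rows downward; lengths in mm; the calibration is good to about 2 mm. A picture is of the moment at which its call begins: read the wrist's pose just before it. There is no depth.
- robot.hand_in(): hands the job in, once; it reports no verdict.
The state is a dict: "time": time; "joint_pos": joint angles; "qvel": joint speeds; "effort": joint torques, N m; "eef_pos": TCP position; "orientation": TCP orientation; "wrist_force": force on the tool from outside, world axes, zero at the start; "torque": the same for the moment, N m; "grip_width": finger opening in mm.
Only numpy, scipy, OpenCV 4.12 (cv2) and the standard library are available. Lean on these libraries where they do the work, as an engineer would, in place of code of your own. Each camera call takes 0.05 s, during which the arm holds its last target. There are 200 camera calls.

## Working session

There is one attempt and no reset: what is moved stays moved. The work goes in short steps, Python scripts to look and compute and a tool call to move; the robot and the scene stay as the last step left them, time stands still between calls to the robot, and variables do not carry over. Pictures are saved under pics/ and viewed, about 8 in all and at most 12, crops included, and the job is handed in when it is done.

Besides the shell and the picture viewer there is one more tool, called as name(argument=value, ...) on one line, values as JSON. arm_command: Moves the arm, as the interface text tells. Its arguments: {"type":"object","properties":{"motion":{"type":"array"},"gripper":{"type":"number"}},"required":["motion"]}

```bash
mkdir -p pics; cat > h.py <<'E'
import numpy as np, cv2
from bench import robot
def grab(n,save=None):
    s=robot.observe(); f=robot.grab_frame(n)
    if n=="wrist":
        T=np.eye(4);T[:3,:3]=np.array(s["orientation"]);T[:3,3]=s["eef_pos"]
        f["view"]=np.linalg.inv(T@np.array(f["mount"]))
    f["view"]=np.array(f["view"])
    if save: cv2.imwrite("pics/"+save,f["image"][:,:,::-1])
    return f
def ray(f,u,v):
    C=np.linalg.inv(f["view"]);d=np.array([(u-f["cx"])/f["fx"],-(v-f["cy"])/f["fy"],-1.])
    return C[:3,3],C[:3,:3]@d
def onz(f,u,v,z):
    o,d=ray(f,u,v);return o+d*(z-o[2])/d[2]
def proj(f,p):
    c=f["view"]@np.append(p,1);return np.array([f["cx"]+f["fx"]*c[0]/-c[2],f["cy"]-f["fy"]*c[1]/-c[2]])
def tri(a,b):
    A=[];B=[]
    for o,d in (a,b):
        d=d/np.linalg.norm(d);P=np.eye(3)-np.outer(d,d);A.append(P);B.append(P@o)
    return np.linalg.solve(sum(A),sum(B))
E
python3 - <<'E'
from h import *
print(robot.nose_length); s=robot.observe();print(s)
ims=[]
for n in ("side","top","wrist"):
    f=grab(n,n+"0.png");print(n,[k for k in f],f["fx"],f["cx"],f["cy"],np.linalg.inv(f["view"]).round(2).tolist())
    ims.append(f["image"])
cv2.imwrite("pics/st.png",np.vstack(ims[:2])[:,:,::-1])
E
```

```text
25.0
{'time': 0.0, 'joint_pos': array([ 6.94809478e+01,  2.16605732e+01,  4.56179318e+00,  7.30189215e+01,
       -9.72633342e-04,  8.36826060e+01]), 'qvel': array([ 0.03371466, -0.01658573, -0.04095209,  0.01873772,  0.02604931,
       -0.00699816]), 'effort': array([-2.35201912e-05, -4.63604307e+01,  2.69876736e+01,  2.09263276e-02,
       -1.18672251e-04,  6.07951449e-06]), 'eef_pos': array([140.80126281, 556.78258662, 220.36639681]), 'orientation': array([[ 2.45334706e-01,  9.69438181e-01, -7.04164084e-04],
       [ 9.69436282e-01, -2.45335627e-01, -1.92989500e-03],
       [-2.04367043e-03, -2.09171990e-04, -9.99997890e-01]]), 'wrist_force': array([ 0.36200832, -0.22039155,  0.28292368]), 'torque': array([0.008038  , 0.03671738, 0.00317257]), 'grip_width': 85.44347775897201}
side ['image', 'fx', 'fy', 'cx', 'cy', 'view'] 443.5945888949919 277.71573633536934 214.56241949766945 [[-1.0, 0.02, 0.0, 539.38], [-0.01, -0.54, 0.84, 909.63], [0.02, 0.84, 0.54, 782.79], [0.0, 0.0, 0.0, 1.0]]
top ['image', 'fx', 'fy', 'cx', 'cy', 'view'] 508.1787215834491 284.7981321336989 209.65383653841832 [[-0.02, 0.99, -0.17, 238.06], [-1.0, -0.02, 0.01, -141.87], [0.01, 0.17, 0.99, 1668.76], [0.0, 0.0, 0.0, 1.0]]
wrist ['image', 'fx', 'fy', 'cx', 'cy', 'mount', 'view'] 297.4970641152009 280.7180052231332 206.79550337785648 [[0.24, -0.93, -0.26, 75.16], [0.97, 0.23, 0.07, 574.48], [-0.0, -0.27, 0.96, 373.22], [0.0, 0.0, 0.0, 1.0]]
```

View pics/side0.png

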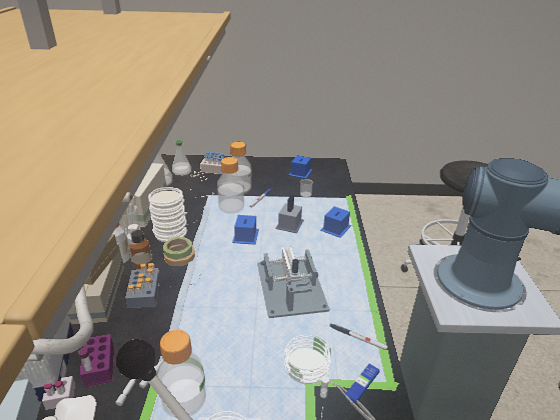

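View pics/top0.png

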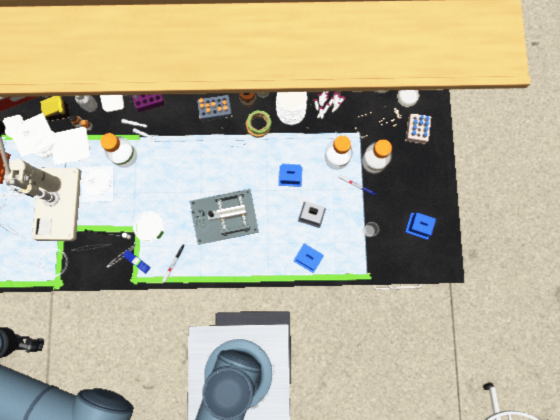

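Side: the clamp is at (293,285) and the grey block with the black gauge handle at (291,205). Candidates for the block are the grey one at side (290,217) / top (312,213), and blue look-alikes at side (245,229), (336,221) and (301,167). By the description I choose the grey one. Next I check it in a close crop.

```bash
python3 - <<'E'
from h import *
a=cv2.imread("pics/side0.png")[185:325,240:350]; b=cv2.imread("pics/top0.png")[175:255,180:340]
a=cv2.resize(a,None,fx=4,fy=4,interpolation=cv2.INTER_CUBIC);b=cv2.resize(b,None,fx=5,fy=5,interpolation=cv2.INTER_CUBIC)
cv2.imwrite("pics/ca.png",a);cv2.imwrite("pics/cb.png",b)
E
```

```text
(no output)
```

View pics/ca.png

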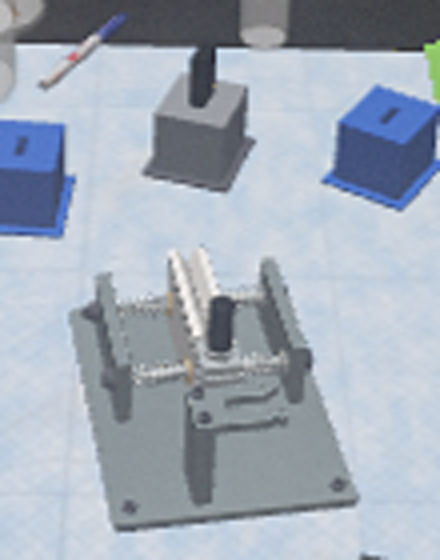

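View pics/cb.png

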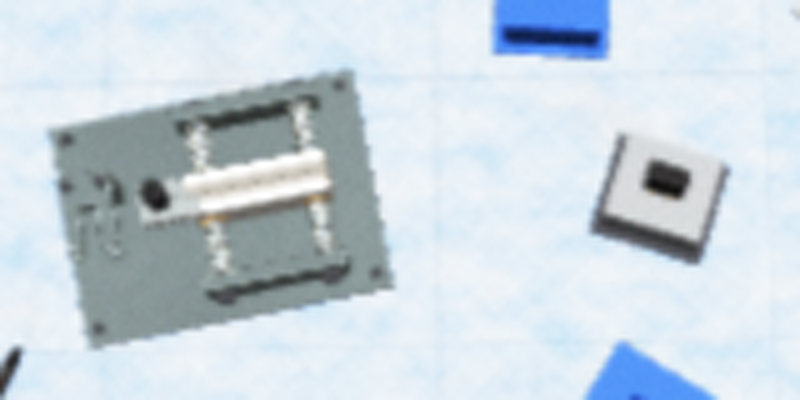

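Side crop: the grey block carries the black handle at (203,75) and the pin grip is at (221,320). Top crop: the clamp base corners are (48,130), (352,70), (395,287), (92,348). The pin is at about (155,193) and the gauge handle at (667,178).

```bash
python3 - <<'E'
from h import *
t=grab("top");s=grab("side")
T=lambda u,v:(180+(u+.5)/5-.5,175+(v+.5)/5-.5)
S=lambda u,v:(240+(u+.5)/4-.5,185+(v+.5)/4-.5)
P=[onz(t,*T(*p),12)[:2] for p in [(48,130),(352,70),(395,287),(92,348)]]
P=np.array(P);print(P.round(1),[np.linalg.norm(P[i]-P[i-1]).round(1) for i in range(4)])
c=P.mean(0)
# edges
yv=(P[0]-P[1])+(P[3]-P[2]);xv=(P[0]-P[3])+(P[1]-P[2])
ang=np.degrees([np.arctan2(-yv[0],yv[1]),np.arctan2(xv[1],xv[0])]);print("c",c,ang)
Q=np.array([onz(s,*S(*p),12)[:2] for p in [(70,315),(115,525),(357,498)]]);print("side corners (back-right? ...)",Q.round(1))
print("pin top/side z=115", onz(t,*T(153,186),115),onz(s,*S(222,300),115))
print("handle z=100", onz(t,*T(669,172),100),onz(s,*S(203,50),100))
B=np.array([onz(t,*T(*p),55)[:2] for p in [(622,133),(730,168),(702,247),(603,215)]]);print("block",B.round(1),B.mean(0),[np.linalg.norm(B[i]-B[i-1]).round(1) for i in range(4)])
e=B[0]-B[1]+B[3]-B[2];print("ang",np.degrees(np.arctan2(-e[0],e[1])))
hsv=cv2.cvtColor(t["image"],cv2.COLOR_RGB2HSV)
for n,(x0,y0,x1,y1) in dict(handle=(302,200,326,222),pin=(203,205,216,220)).items():
    m=cv2.inRange(t["image"][y0:y1,x0:x1],(0,0,0),(75,75,75));ys,xs=np.nonzero(m);print(n,len(xs),xs.mean()+x0,ys.mean()+y0)
# overhead shelf etc
for p in [(0,85),(400,85),(527,85)]: print(onz(t,*p,0).round())
E
```

```text
[[555.  158.6]
 [591.6 -43.1]
 [445.6 -69.9]
 [409.5 128.4]] [np.float64(148.6), np.float64(205.0), np.float64(148.4), np.float64(201.6)]
c [500.45131819  43.52691821] [10.29743363 11.0599606 ]
side corners (back-right? ...) [[592.4 -31.9]
 [555.9 161.5]
 [410.8 134.9]]
pin top/side z=115 [498.72642246  74.64439528 115.        ] [495.14724928  76.55128312 115.        ]
handle z=100 [ 503.62394484 -246.19189014  100.        ] [ 502.29878464 -241.26449314  100.        ]
block [[ 537.4 -219.6]
 [ 513.1 -288.6]
 [ 462.  -268.9]
 [ 484.1 -205.9]] [ 499.14680904 -245.74255167] [np.float64(55.1), np.float64(73.2), np.float64(54.7), np.float64(66.7)]
ang -19.36443706339653
handle 45 310.8666666666667 213.0222222222222
pin 19 209.78947368421052 213.6315789473684
[978. 819.   0.]
[ 952. -568.    0.]
[  944. -1011.     0.]
```

```bash
cat >> h.py <<'E'
from scipy.spatial.transform import Rotation as Ro
def plan(target,yaw=None,n=None,start=None):
    """print: n rows, straight motion; first rotation rows included evenly. tool down with x at yaw (deg)"""
    s=robot.observe();R=np.array(s["orientation"]);p=np.array(s["eef_pos"]) if start is None else np.array(start,float)
    if yaw is not None:
        c,si=np.cos(np.radians(yaw)),np.sin(np.radians(yaw));R1=np.array([[c,si,0],[si,-c,0],[0,0,-1.]])
        w=Ro.from_matrix(R.T@R1).as_rotvec()/(np.pi/2)
        k=int(np.ceil(np.linalg.norm(w)*90/8)); print("turn total",w.round(4),"per row",(w/max(k,1)).round(4),"x",k)
        R=R1
    d=R.T@(np.array(target)-p)/250; k=n or int(np.ceil(np.linalg.norm(d)*250/45))
    print("shift total",d.round(4),"per row",(d/k).round(4),"x",k)
E
python3 - <<'E'
from h import *
plan([470,80,212],100.6)
E
```

```text
turn total [-2.000e-04  6.000e-04 -2.755e-01] per row [-0.      0.0001 -0.0689] x 4
shift total [-2.1182  0.9427  0.0354] per row [-0.1629  0.0725  0.0027] x 13
```

arm_command(motion=[[[0,0,0,0,0,-0.069],[0,0,0,0,0,-0.069],[0,0,0,0,0,-0.069],[0,0,0,0,0,-0.069],[-0.163,0.0725,0.003,0,0,0],[-0.163,0.0725,0.003,0,0,0],[-0.163,0.0725,0.003,0,0,0],[-0.163,0.0725,0.003,0,0,0],[-0.163,0.0725,0.003,0,0,0],[-0.163,0.0725,0.003,0,0,0]]], gripper=0.4)

```text
time: 1.25
eef_pos: [293.7, 335.7, 216.8]
orientation: [[-0.185, 0.983, 0.0], [0.983, 0.185, 0.0], [0.0, 0.0, -1.0]]
wrist_force: [0.6, -0.2, 0.4]
grip_width: 51.5
```

arm_command(motion=[[[-0.163,0.0725,0.003,0,0,0],[-0.163,0.0725,0.003,0,0,0],[-0.163,0.0725,0.003,0,0,0],[-0.163,0.0725,0.003,0,0,0],[-0.163,0.0725,0.003,0,0,0],[-0.163,0.0725,0.003,0,0,0],[-0.163,0.0725,0.003,0,0,0],[0,0,0,0,0,0],[0,0,0,0,0,0],[0,0,0,0,0,0]]])

```text
time: 2.25
eef_pos: [469.7, 81.0, 211.4]
orientation: [[-0.185, 0.983, -0.001], [0.983, 0.185, 0.0], [0.001, -0.001, -1.0]]
wrist_force: [-0.7, -0.3, -0.6]
grip_width: 51.1
```

```bash
python3 - <<'E'
from h import *
f=grab("wrist","w1.png");s=robot.observe();print(s["eef_pos"],s["grip_width"],s["time"],s["joint_pos"].round(1))
for p in [(497,75.6,115),(508,15,75),(488.5,121,75)]:print(proj(f,p))
E
```

```text
[469.56580376  81.29877417 211.49043444] 51.137410280202786 2.3 [  2.2  10.4 -12.   67.6   0.   -8.6]
[268.26867231 233.01923648]
[209.50178746 218.76017682]
[315.11312756 219.3194069 ]
```

View pics/w1.png

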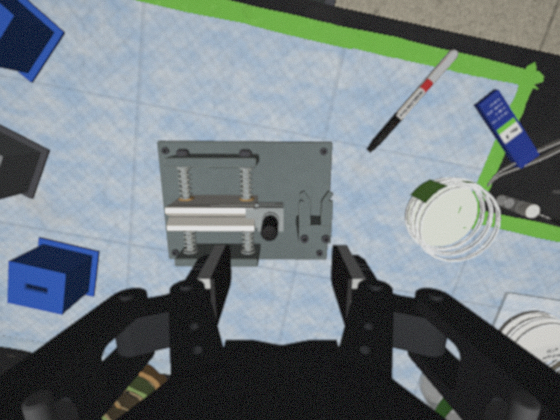

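The wrist view agrees with the estimates: grip at about (268,228), plate slot at (210,218), notch at about (315,215) with its mouth upward (towards the robot). I take a close crop to refine.

```bash
python3 - <<'E'
from h import *
a=cv2.imread("pics/w1.png")[130:270,150:345];cv2.imwrite("pics/w1c.png",cv2.resize(a,None,fx=4,fy=4,interpolation=cv2.INTER_CUBIC))
E
```

```text
(no output)
```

View pics/w1c.png

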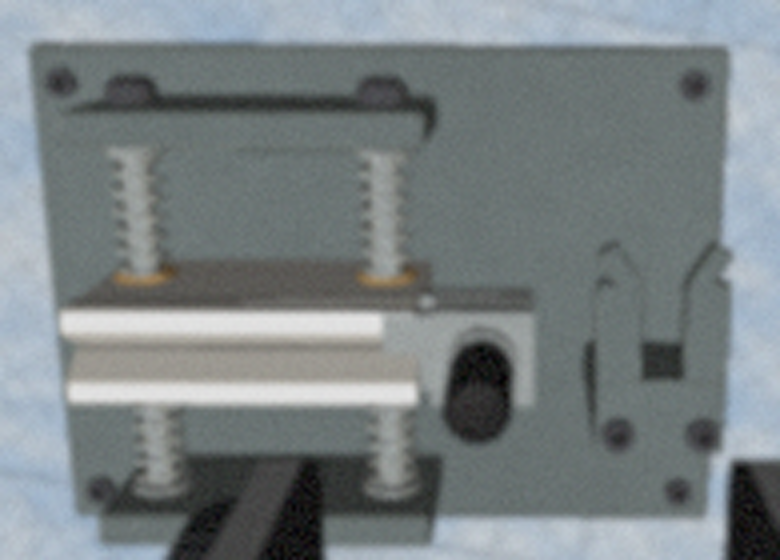

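```bash
python3 - <<'E'
from h import *
# same pose; use grab for calibration
f=grab("wrist")
W=lambda u,v:(150+(u+.5)/4-.5,130+(v+.5)/4-.5)
P=np.array([onz(f,*W(*p),12)[:2] for p in [(32,46),(729,48),(708,516),(80,514)]]);print(P.round(1),[np.linalg.norm(P[i]-P[i-1]).round(1) for i in range(4)],P.mean(0))
y=P[1]-P[0]+P[2]-P[3];print("yaw from long edges",np.degrees(np.arctan2(-y[0],y[1])))
g=onz(f,*W(243,358),75);print("gap",g)
n=onz(f,*W(664,378),75);print("notch end",n)
m=onz(f,*W(664,360),75)
for z in (75,80):print("shelf L/R",z,onz(f,*W(597,330),z),onz(f,*W(724,330),z))
print("pin base of grip top",onz(f,*W(478,405),115),"lug corner TR/BR",onz(f,*W(532,308),75),onz(f,*W(532,405),75))
a=np.radians(10.6);ex=np.array([np.cos(a),np.sin(a),0]);ey=np.array([-np.sin(a),np.cos(a),0])
for nm,v in dict(g=g,n=n).items():
    d=v-np.array([508.4,14.6,75]);print(nm,d@ex,d@ey)
def Z(o,x,yy,z):
    q=proj(f,np.array([*o,0])+x*ex+yy*ey+[0,0,z]);return ((q+.5-[150,130])*4-.5).round(0)
for o in [(508.4,14.6),(507.5,14.5)]:
    print(o,"gap",Z(o,0,0,75),"ends",Z(o,0,-45,75),Z(o,0,45,75),"pin115",Z(o,0,62,115),"notchend",Z(o,5.5,108,75),"mouth",Z(o,-30,108,75),"lugR",Z(o,-12.5,75,75),Z(o,12.5,75,75),"plate edges",Z(o,-6.5,0,75),Z(o,6.5,0,75),Z(o,12.5,0,75),Z(o,-12.5,0,75))
E
```

```text
[[448.3 -67.3]
 [411.1 131.1]
 [556.2 158.8]
 [593.5 -40.5]] [np.float64(147.7), np.float64(201.8), np.float64(147.8), np.float64(202.7)] [502.27356368  45.53314434]
yaw from long edges 10.60920639298882
gap [508.21339622  16.20275643  75.        ]
notch end [493.35206339 122.93276624  75.        ]
shelf L/R 75 [483.99695374 103.45010075  75.        ] [477.96934452 135.07748013  75.        ]
shelf L/R 80 [482.59759078 102.86245235  80.        ] [476.67416213 133.94318735  80.        ]
pin base of grip top [494.79393283  76.28459657 115.        ] lug corner TR/BR [481.39824775  86.16895767  75.        ] [506.90790992  91.07165877  75.        ]
g 0.11140975799702534 1.6097319673764245
n 5.136809837917456 109.2521936738658
(508.4, 14.6) gap [237. 358.] ends [ 60. 357.] [413. 358.] pin115 [473. 414.] notchend [659. 379.] mouth [664. 244.] lugR [531. 311.] [530. 405.] plate edges [235. 333.] [238. 382.] [240. 404.] [234. 310.]
(507.5, 14.5) gap [237. 354.] ends [ 60. 354.] [413. 355.] pin115 [473. 410.] notchend [659. 376.] mouth [664. 240.] lugR [531. 308.] [531. 401.] plate edges [235. 330.] [238. 378.] [240. 400.] [234. 307.]
```

```bash
python3 - <<'E'
from h import *
plan([496.8,76.7,108],100.6,n=5)
E
```

```text
turn total [-0.0002 -0.0002  0.0017] per row [-0.0002 -0.0002  0.0017] x 1
shift total [-0.0385  0.1033  0.4144] per row [-0.0077  0.0207  0.0829] x 5
```

arm_command(motion=[[[-0.02,0.053,0,0,0,0],[-0.019,0.05,0.02,0,0,0],[0,0,0.09,0,0,0],[0,0,0.09,0,0,0],[0,0,0.09,0,0,0],[0,0,0.08,0,0,0],[0,0,0.044,0,0,0],[0,0,0,0,0,0],[0,0,0,0,0,0]]])

```text
time: 3.25
eef_pos: [497.9, 75.8, 108.5]
orientation: [[-0.185, 0.983, 0.0], [0.983, 0.185, 0.0], [0.0, 0.0, -1.0]]
wrist_force: [0.6, -0.1, -0.1]
grip_width: 51.4
```

arm_command(motion=[[[0,0,0,0,0,0],[0,0,0,0,0,0],[0,0,0,0,0,0],[0,0,0,0,0,0],[0,0,0,0,0,0],[0,0,0,0,0,0]]], gripper=1)

```text
time: 3.85
eef_pos: [497.6, 75.5, 108.1]
orientation: [[-0.185, 0.983, 0.0], [0.983, 0.185, 0.0], [0.0, 0.0, -1.0]]
wrist_force: [0.6, -0.1, -1.1]
grip_width: 0.1
```

```bash
python3 - <<'E'
from h import *
f=grab("wrist","w2.png");f=grab("side","s2.png")
b=cv2.imread("pics/s2.png")[225:325,230:360]
cv2.imwrite("pics/j2.png",cv2.resize(b,None,fx=4,fy=4))
s=robot.observe();print(s["eef_pos"],s["grip_width"],s["wrist_force"],s["torque"])
E
```

```text
[497.52066605  75.51722818 108.05109378] 0.24373977069430627 [0.3921949  0.26350673 0.89431787] [ 0.00523595 -0.00493638 -0.05330028]
```

```bash
python3 - <<'E'
import cv2,numpy as np
a=cv2.imread("pics/w2.png");b=cv2.imread("pics/j2.png")
h=cv2.resize(b,(540,415));cv2.imwrite("pics/k2.png",np.hstack([cv2.resize(a[120:420,130:430],(259*1,259)),cv2.resize(b,(337,259))]) if 0 else np.hstack([cv2.resize(a[130:330,180:380],(400,400)),cv2.resize(b,(400,400*100//130*1))[:400] if 0 else cv2.copyMakeBorder(cv2.resize(b,(400,307)),0,93,0,0,0)]))
E
```

```text
(no output)
```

View pics/k2.png

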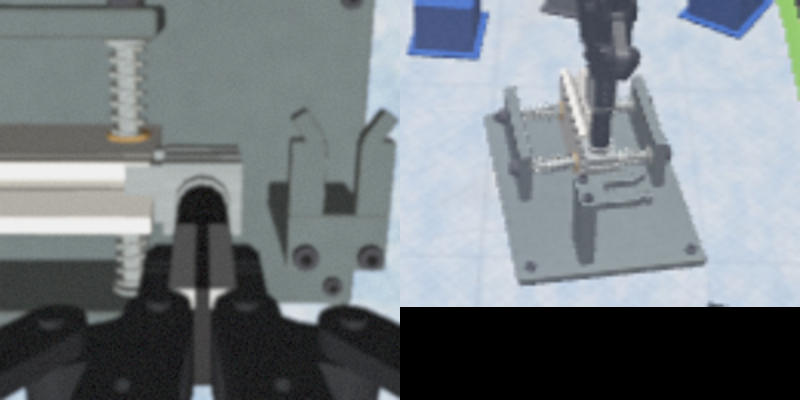

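```bash
python3 - <<'E'
from h import *
f=grab("wrist");s=robot.observe();p=s["eef_pos"];R=np.array(s["orientation"])
Z=lambda q:((proj(f,q)-[180,130])*2).round()
print("mount",np.array(f["mount"]).round(3).tolist())
for dz in(0,6,25):
  print(dz,"TCP x+-11 edges",[Z(p+R@np.array([x,y,dz])).tolist() for x in(-8,0,8) for y in (-11,0,11)])
pin=np.array([496.8,76.7,0])
print("pin top",Z(pin+[0,0,115]),"grip bottom",Z(pin+[0,0,80]),"collar",Z(pin+[0,0,75]))
E
```

```text
mount [[1.0, -0.001, 0.001, 0.816], [-0.001, -0.963, -0.268, -67.669], [0.001, 0.268, -0.963, -152.755], [0.0, 0.0, 0.0, 1.0]]
0 TCP x+-11 edges [[169.0, 204.0], [170.0, 241.0], [171.0, 277.0], [199.0, 204.0], [199.0, 241.0], [199.0, 277.0], [228.0, 204.0], [228.0, 241.0], [227.0, 277.0]]
6 TCP x+-11 edges [[171.0, 196.0], [171.0, 232.0], [172.0, 267.0], [199.0, 196.0], [199.0, 232.0], [199.0, 267.0], [227.0, 196.0], [227.0, 232.0], [226.0, 267.0]]
25 TCP x+-11 edges [[174.0, 176.0], [174.0, 209.0], [174.0, 241.0], [199.0, 176.0], [199.0, 209.0], [199.0, 241.0], [225.0, 176.0], [224.0, 209.0], [224.0, 241.0]]
pin top [204. 250.] grip bottom [203. 204.] collar [203. 199.]
```

```bash
python3 - <<'E'
from h import *
f=grab("side");p=robot.observe()["eef_pos"]
for dz in (-40,-20,0,25,): print(dz,((proj(f,p-[0,0,dz])-[265,220])*6).round(), "+y11", ((proj(f,p-[0,0,dz]+[0,15,0])-[265,220])*6).round())
print("pin top",((proj(f,[496.8,76.7,115])-[265,220])*6).round(),"bottom",((proj(f,[496.8,76.7,80])-[265,220])*6).round())
a=cv2.imread("pics/w2.png")[190:290,220:340];b=cv2.imread("pics/s2.png")[220:287,265:331]
cv2.imwrite("pics/k3.png",np.hstack([cv2.resize(a,(480,400),interpolation=cv2.INTER_CUBIC)[:, 80:480],cv2.resize(b,(396,402),interpolation=cv2.INTER_CUBIC)[:400]]))
E
```

```text
-40 [178. 170.] +y11 [179. 194.]
-20 [176. 210.] +y11 [177. 234.]
0 [174. 250.] +y11 [175. 274.]
25 [172. 298.] +y11 [172. 322.]
pin top [177. 238.] bottom [173. 305.]
```

View pics/k3.png

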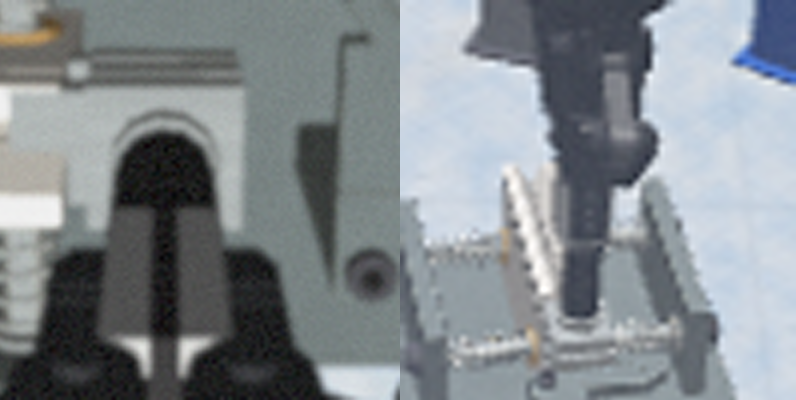

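The jaws shut on nothing. The picture shows the fingertips ending just above the grip's top, about 13 mm behind the TCP, where the state gives 25 mm ahead. I test this with a gentle touch of the shut fingers on the pin's top.

arm_command(motion=[[[0,0,0.006,0,0,0],[0,0,0.006,0,0,0],[0,0,0.004,0,0,0],[0,0,0,0,0,0]]])

```text
time: 4.45
eef_pos: [498.4, 75.8, 104.8]
orientation: [[-0.185, 0.983, 0.002], [0.983, 0.185, 0.001], [0.0, 0.002, -1.0]]
wrist_force: [-1.0, 1.1, 4.3]
grip_width: -0.1
```

arm_command(motion=[[[0,0,0.005,0,0,0],[0,0,0.005,0,0,0],[0,0,0,0,0,0]]])

```text
time: 4.75
eef_pos: [500.3, 76.3, 104.3]
orientation: [[-0.185, 0.983, 0.006], [0.983, 0.185, 0.002], [0.001, 0.006, -1.0]]
wrist_force: [-0.8, 2.4, 14.4]
grip_width: 0.2
```

Contact came at TCP z = 105.5, so the fingertips are really about 10 mm behind the TCP; I take that as the truth (tip z = TCP z + 10).

arm_command(motion=[[[0,0,-0.06,0,0,0],[0,0,-0.06,0,0,0],[0,0,0,0,0,0],[0,0,0,0,0,0]]])

```text
time: 5.15
eef_pos: [497.7, 75.5, 131.3]
orientation: [[-0.185, 0.983, 0.0], [0.983, 0.185, 0.0], [-0.0, 0.0, -1.0]]
wrist_force: [-0.1, 0.7, 0.7]
grip_width: 0.0
```

arm_command(motion=[[[0,0,0,0,0,0],[0,0,0,0,0,0],[0,0,0,0,0,0],[0,0,0,0,0,0],[0,0,0,0,0,0]]], gripper=0.4)

```text
time: 5.65
eef_pos: [497.4, 75.5, 131.4]
orientation: [[-0.185, 0.983, -0.0], [0.983, 0.185, 0.0], [0.0, -0.0, -1.0]]
wrist_force: [1.2, 0.4, -0.1]
grip_width: 51.3
```

```bash
python3 - <<'E'
from h import *
s=robot.observe();print(s["eef_pos"],s["grip_width"],s["wrist_force"])
plan([496.8,76.7,74],100.6,n=5)
E
```

```text
[497.43135381  75.53613108 131.35022546] 51.27881609304947 [ 1.17862211  0.40384351 -0.0568581 ]
turn total [-0.0002 -0.0001  0.0005] per row [-0.0002 -0.0001  0.0005] x 1
shift total [ 0.005  -0.0016  0.2294] per row [ 0.001  -0.0003  0.0459] x 5
```

arm_command(motion=[[[0,0,0.06,0,0,0],[0,0,0.06,0,0,0],[0,0,0.05,0,0,0],[0,0,0.04,0,0,0],[0,0,0.02,0,0,0],[0,0,0,0,0,0]]])

```text
time: 6.25
eef_pos: [497.0, 75.5, 73.5]
orientation: [[-0.185, 0.983, -0.001], [0.983, 0.185, 0.0], [0.0, -0.001, -1.0]]
wrist_force: [1.1, -0.8, -0.2]
grip_width: 51.0
```

arm_command(motion=[[[0,0,0,0,0,0],[0,0,0,0,0,0],[0,0,0,0,0,0],[0,0,0,0,0,0],[0,0,0,0,0,0],[0,0,0,0,0,0]]], gripper=1)

```text
time: 6.85
eef_pos: [498.3, 75.7, 74.7]
orientation: [[-0.185, 0.983, 0.002], [0.983, 0.185, 0.0], [0.0, 0.002, -1.0]]
wrist_force: [-0.1, 1.1, 3.9]
grip_width: 14.2
```

arm_command(motion=[[[0,0,-0.012,0,0,0],[0,0,-0.02,0,0,0],[0,0,-0.03,0,0,0],[0,0,-0.03,0,0,0],[0,0,-0.03,0,0,0],[0,0,-0.03,0,0,0],[0,0,-0.04,0,0,0],[0,0,-0.04,0,0,0],[0,0,0,0,0,0],[0,0,0,0,0,0]]])

```text
time: 7.85
eef_pos: [497.9, 75.5, 132.4]
orientation: [[-0.185, 0.983, 0.001], [0.983, 0.185, 0.0], [-0.0, 0.001, -1.0]]
wrist_force: [-0.3, -0.4, -0.6]
grip_width: 14.5
```

```bash
python3 - <<'E'
from h import *
f=grab("wrist","w3.png");g=grab("side","s3.png");s=robot.observe();print(s["eef_pos"],s["grip_width"],s["wrist_force"],s["time"])
O=np.array([508.2,15.8,0]);a=np.radians(10.6);ex=np.array([np.cos(a),np.sin(a),0]);ey=np.array([-np.sin(a),np.cos(a),0])
for x,z in((-45,137),(-45,81),):plan(O+x*ex+108*ey+[0,0,z],100.6)
A=cv2.imread("pics/w3.png")[160:260,230:330];B=cv2.imread("pics/s3.png")[210:310,245:345]
cv2.imwrite("pics/k4.png",np.hstack([cv2.resize(A,(400,400),interpolation=cv2.INTER_CUBIC),cv2.resize(B,(400,400),interpolation=cv2.INTER_CUBIC)]))
E
```

```text
[497.22816594  75.52343623 131.68393626] 14.210695885075154 [ 0.39714961  0.22780583 -1.6716703 ] 7.95
turn total [-0.0004 -0.0001  0.0005] per row [-0.0004 -0.0001  0.0005] x 1
shift total [ 0.1891 -0.1808 -0.0213] per row [ 0.0946 -0.0904 -0.0106] x 2
turn total [-0.0004 -0.0001  0.0005] per row [-0.0004 -0.0001  0.0005] x 1
shift total [ 0.1891 -0.1808  0.2027] per row [ 0.0946 -0.0904  0.1014] x 2
```

View pics/k4.png

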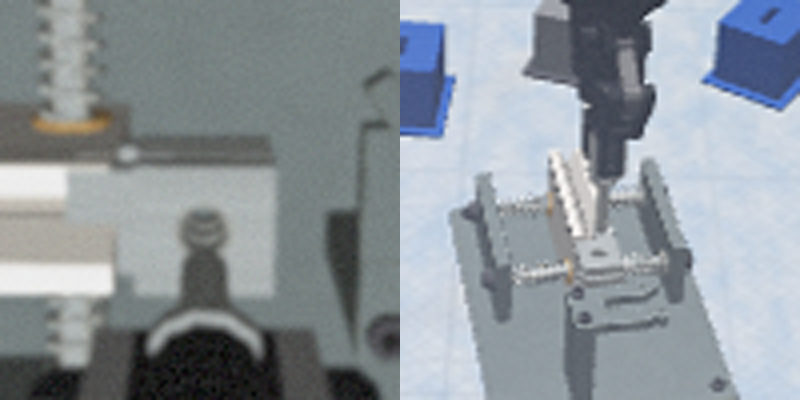

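The pin is out and held upright between the pads, and the bore is empty. I park it by the bore-to-notch offset: 46 mm along the clamp's y.

```bash
python3 - <<'E'
from h import *
plan([444.9,112.5,78.5],100.6,n=4)
E
```

```text
turn total [-0.0004 -0.0001  0.0005] per row [-0.0004 -0.0001  0.0005] x 1
shift total [ 0.1839 -0.1785  0.2127] per row [ 0.046  -0.0446  0.0532] x 4
```

arm_command(motion=[[[0.046,-0.045,0,0,0,0],[0.046,-0.045,0,0,0,0],[0.046,-0.045,0,0,0,0],[0.046,-0.044,0,0,0,0],[0,0,0.06,0,0,0],[0,0,0.06,0,0,0],[0,0,0.06,0,0,0],[0,0,0.033,0,0,0],[0,0,0,0,0,0],[0,0,0,0,0,0]]])

```text
time: 8.95
eef_pos: [444.9, 112.8, 79.2]
orientation: [[-0.185, 0.983, 0.0], [0.983, 0.185, 0.0], [0.0, 0.0, -1.0]]
wrist_force: [-0.1, -0.2, -0.4]
grip_width: 14.3
```

```bash
python3 - <<'E'
from h import *
f=grab("wrist","w4.png");s=robot.observe();print(s["eef_pos"],s["grip_width"],s["wrist_force"],s["time"])
plan([488.1,120.6,78.5],100.6,n=8)
O=np.array([508.2,15.8,0]);a=np.radians(10.6);ex=np.array([np.cos(a),np.sin(a),0]);ey=np.array([-np.sin(a),np.cos(a),0])
pin=s["eef_pos"]-1.3*ex+1.2*ey
print("pin tip",proj(f,[*pin[:2],38.5]),"collar",proj(f,[*pin[:2],78.8]),"notch lines",[proj(f,O+x*ex+y*ey+[0,0,75]).round().tolist() for x,y in ((-30,108),(0,102.5),(0,113.5),(5.5,108))])
A=cv2.imread("pics/w4.png")[110:270,180:380]
cv2.imwrite("pics/k5.png",cv2.resize(A,(750,600),interpolation=cv2.INTER_CUBIC))
E
```

```text
[445.42166053 112.72343793  79.44859891] 14.055589899575185 [-0.32794931  0.05611498 -0.12902558] 9.0
turn total [ 0.0007 -0.      0.0006] per row [ 0.0007 -0.      0.0006] x 1
shift total [-0.0004  0.1736  0.0038] per row [-0.0001  0.0217  0.0005] x 8
pin tip [281.24652602 225.15361955] collar [281.30780495 248.89708463] notch lines [[281.0, 270.0], [272.0, 315.0], [290.0, 315.0], [281.0, 323.0]]
```

View pics/k5.png

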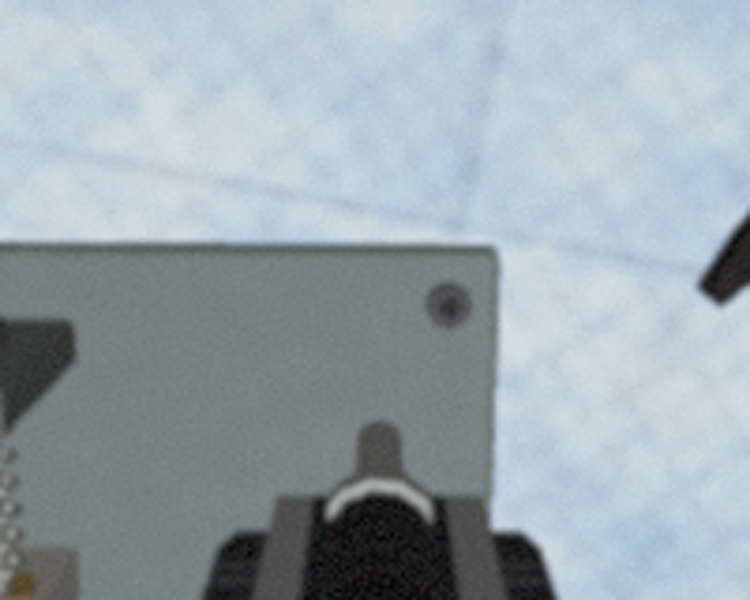

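The pin's column is 281.3 and the notch's predicted column is 281, so they line up. Sliding in.

arm_command(motion=[[[0,0.02,0,0,0,0],[0,0.02,0,0,0,0],[0,0.02,0,0,0,0],[0,0.02,0,0,0,0],[0,0.02,0,0,0,0],[0,0,0,0,0,0]]])

```text
time: 9.6
eef_pos: [470.7, 117.2, 78.9]
orientation: [[-0.185, 0.983, 0.001], [0.983, 0.185, 0.0], [0.0, 0.001, -1.0]]
wrist_force: [-0.4, 0.7, -0.7]
grip_width: 14.3
```

arm_command(motion=[[[0,0.02,0,0,0,0],[0,0.02,0,0,0,0],[0,0.018,0,0,0,0],[0,0.012,0,0,0,0],[0,0,0,0,0,0],[0,0,0,0,0,0]]])

```text
time: 10.2
eef_pos: [486.8, 120.3, 78.7]
orientation: [[-0.185, 0.983, -0.0], [0.983, 0.185, 0.0], [0.0, -0.0, -1.0]]
wrist_force: [0.1, 0.3, -0.7]
grip_width: 14.1
```

Pin axis at about x = -2 mm in the notch frame, no force. Now I lower it.

arm_command(motion=[[[0,0.006,0.006,0,0,0],[0,0,0.005,0,0,0],[0,0,0.004,0,0,0],[0,0,0.003,0,0,0],[0,0,0,0,0,0],[0,0,0,0,0,0]]])

```text
time: 10.8
eef_pos: [488.2, 120.6, 74.9]
orientation: [[-0.185, 0.983, 0.0], [0.983, 0.185, 0.0], [0.0, 0.0, -1.0]]
wrist_force: [-2.6, -0.6, 5.8]
grip_width: 14.4
```

arm_command(motion=[[[0,0,-0.002,0,0,0],[0,0,0,0,0,0],[0,0,0,0,0,0],[0,0,0,0,0,0],[0,0,0,0,0,0]]], gripper=0.5)

```text
time: 11.3
eef_pos: [488.3, 120.6, 74.7]
orientation: [[-0.185, 0.983, -0.0], [0.983, 0.185, 0.0], [0.0, -0.0, -1.0]]
wrist_force: [0.2, -0.1, -0.3]
grip_width: 42.9
```

arm_command(motion=[[[0,0,-0.04,0,0,0],[0,0,-0.08,0,0,0],[0,0,-0.12,0,0,0],[0,0,-0.16,0,0,0],[0,0,-0.16,0,0,0],[0,-0.1,0,0,0,0],[0,0,0,0,0,0],[0,0,0,0,0,0]]])

```text
time: 12.1
eef_pos: [463.7, 116.0, 215.1]
orientation: [[-0.185, 0.983, 0.001], [0.983, 0.185, 0.0], [0.0, 0.001, -1.0]]
wrist_force: [0.7, 0.1, 0.1]
grip_width: 42.6
```

```bash
python3 - <<'E'
from h import *
f=grab("wrist","w5.png");g=grab("side","s5.png");s=robot.observe();print(s["eef_pos"],s["grip_width"],s["wrist_force"],s["time"])
O=np.array([508.2,15.8,0]);a=np.radians(10.6);ex=np.array([np.cos(a),np.sin(a),0]);ey=np.array([-np.sin(a),np.cos(a),0])
N=O+108*ey
k=lambda q:((q+.5-[250,170])*4-.5).round()
for z in(75,80,115):print(z,"ctr",k(proj(f,N+[0,0,z])))
ks=lambda q:((q+.5-[245,220])*4-.5).round()+[400,0]
for z in(35,75,80,115):print(z,"side",ks(proj(g,N+[0,0,z])))
A=cv2.imread("pics/w5.png")[170:270,250:350];B=cv2.imread("pics/s5.png")[220:320,245:345]
cv2.imwrite("pics/k6.png",np.hstack([cv2.resize(A,(400,400),interpolation=cv2.INTER_CUBIC),cv2.resize(B,(400,400),interpolation=cv2.INTER_CUBIC)]))
plan([502.9,-244,212],-19.4)
E
```

```text
[463.84015557 115.98868797 214.25440303] 42.24856474222903 [-0.16334067  0.05440136  0.03695609] 12.2
75 ctr [127. 191.]
80 ctr [127. 197.]
115 ctr [127. 245.]
35 side [609. 312.]
75 side [612. 262.]
80 side [613. 255.]
115 side [615. 210.]
turn total [-4.0000e-04  4.0000e-04  1.3338e+00] per row [-0.      0.      0.0834] x 16
shift total [0.6257 1.3063 0.009 ] per row [0.0695 0.1451 0.001 ] x 9
```

View pics/k6.png

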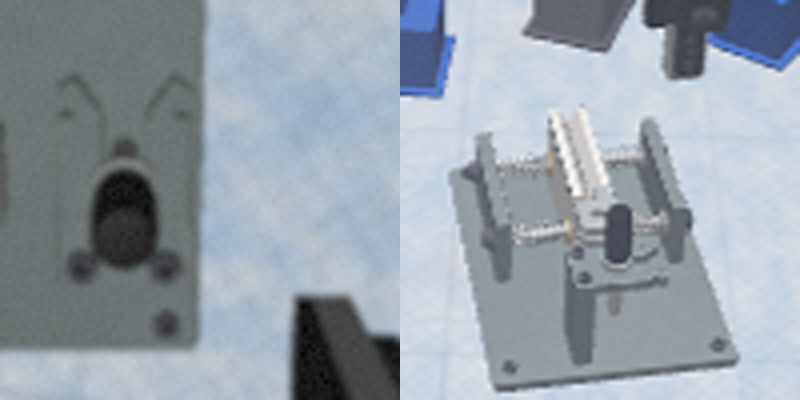

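The pin hangs upright in the notch: grip at (125,225) in the wrist half against (127,220) predicted, and in the side half the collar is on the shelf with the shaft below it. Now the gauge.

```bash
python3 - <<'E'
from h import *
t=grab("top")
print("bottle caps z175",onz(t,342,145,175).round(),onz(t,383,149,175).round(),"bottle bodies z80",onz(t,338,158,80).round(),"beaker z30",onz(t,371,230,30).round(),"handle mask",onz(t,310.87,213.02,85))
plan([513,-216,215],-19.4)
E
```

```text
bottle caps z175 [ 687. -334.  175.] [ 672. -459.  175.] bottle bodies z80 [ 672. -332.   80.] beaker z30 [ 442. -436.   30.] handle mask [ 493.44948886 -238.80471127   85.        ]
turn total [-5.0000e-04  7.0000e-04  1.3338e+00] per row [-0.      0.      0.0834] x 16
shift total [ 0.6267  1.1871 -0.0036] per row [ 0.0783  0.1484 -0.0005] x 8
```

arm_command(motion=[[[0,0,0,0,0,0.0834],[0,0,0,0,0,0.0834],[0,0,0,0,0,0.0834],[0,0,0,0,0,0.0834],[0,0,0,0,0,0.0834],[0,0,0,0,0,0.0834],[0,0,0,0,0,0.0834],[0,0,0,0,0,0.0834],[0,0,0,0,0,0.0834],[0,0,0,0,0,0.0834]]])

```text
time: 13.25
eef_pos: [463.8, 116.0, 213.9]
orientation: [[0.904, 0.427, -0.002], [0.427, -0.904, -0.0], [-0.001, -0.001, -1.0]]
wrist_force: [1.0, -0.4, 0.0]
grip_width: 42.9
```

arm_command(motion=[[[0,0,0,0,0,0.0834],[0,0,0,0,0,0.0834],[0,0,0,0,0,0.0834],[0,0,0,0,0,0.0834],[0,0,0,0,0,0.0834],[0,0,0,0,0,0.0834],[0.0783,0.1484,0,0,0,0],[0.0783,0.1484,0,0,0,0],[0.0783,0.1484,0,0,0,0],[0.0783,0.1484,0,0,0,0]]])

```text
time: 14.25
eef_pos: [488.4, -51.5, 214.0]
orientation: [[0.943, -0.333, -0.001], [-0.333, -0.943, 0.0], [-0.001, -0.0, -1.0]]
wrist_force: [0.2, 1.0, 0.1]
grip_width: 42.7
```

arm_command(motion=[[[0.0783,0.1484,0,0,0,0],[0.0783,0.1484,0,0,0,0],[0.0783,0.1484,0,0,0,0],[0.0783,0.1484,0,0,0,0],[0,0,0,0,0,0],[0,0,0,0,0,0],[0,0,0,0,0,0]]])

```text
time: 14.95
eef_pos: [512.3, -215.1, 214.1]
orientation: [[0.943, -0.332, -0.001], [-0.332, -0.943, 0.001], [-0.002, -0.001, -1.0]]
wrist_force: [-0.2, 0.3, -0.1]
grip_width: 42.8
```

```bash
python3 - <<'E'
from h import *
f=grab("wrist","w6.png");s=robot.observe();print(s["eef_pos"],s["grip_width"],s["time"],s["joint_pos"].round(1),np.array(s["orientation"]).round(3).tolist())
I=f["image"]
print("pred block top",proj(f,[499,-245,55]),"handle top",proj(f,[501,-243,100]))
cv2.imwrite("pics/k7.png",cv2.resize(I[140:290,180:380,::-1],(800,600),interpolation=cv2.INTER_CUBIC))
E
```

```text
[ 512.35186157 -214.80606439  214.37245972] 42.769683879137325 15.0 [-29.3  19.5   0.5  71.1   0.   80.1] [[0.943, -0.332, -0.001], [-0.332, -0.943, 0.001], [-0.001, -0.001, -1.0]]
pred block top [278.57862666 219.4236153 ] handle top [279.51896759 231.40115152]
```

View pics/k7.png

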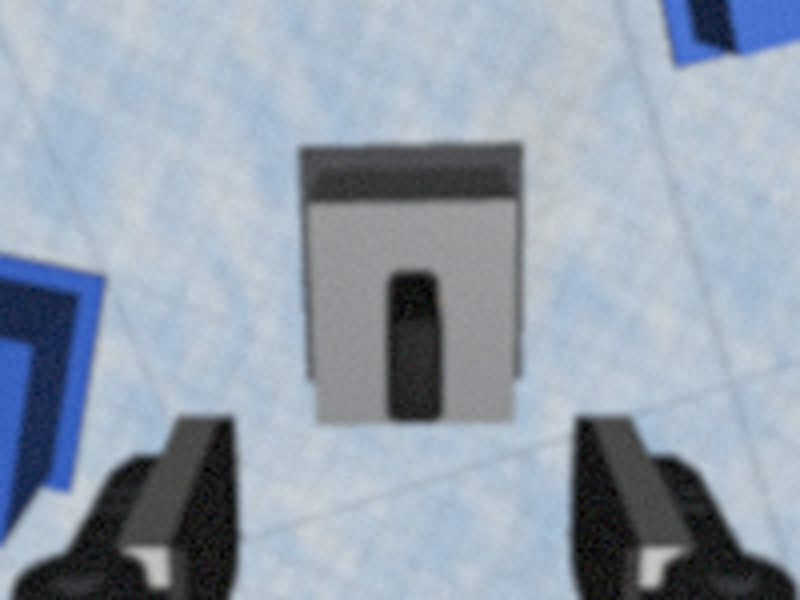

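Wrist view: block squarely in line, handle top face at columns 390–443 and rows 318–420 of the 4x crop, jaws straddling it.

```bash
python3 - <<'E'
from h import *
f=grab("wrist");s=robot.observe()
W=lambda u,v:(180+(u+.5)/4-.5,140+(v+.5)/4-.5)
h=np.array([onz(f,*W(*p),100)[:2] for p in[(388,318),(443,318),(442,421),(389,421)]]);print("handle",h.round(1),h.mean(0),[np.linalg.norm(h[i]-h[i-1]).round(1) for i in range(4)])
b=np.array([onz(f,*W(*p),55)[:2] for p in[(307,200),(518,198),(515,421),(317,422)]]);print("block",b.round(1),b.mean(0),[np.linalg.norm(b[i]-b[i-1]).round(1) for i in range(4)])
ft=np.array([onz(f,*W(*p),0)[:2] for p in[(300,148),(523,144)]])
for q in (b[1]-b[0],b[2]-b[3],ft[1]-ft[0]):print(np.degrees(np.arctan2(q[1],q[0])))
I=cv2.cvtColor(f["image"],cv2.COLOR_RGB2GRAY)[140:290,180:380]
m=cv2.inRange(I[60:106,92:116],0,60);r=cv2.minAreaRect(cv2.findNonZero(m));print("mask rect",r)
plan([*h.mean(0),65],-19.4)
E
```

```text
handle [[ 502.6 -230.3]
 [ 514.8 -234.6]
 [ 506.2 -259.2]
 [ 494.1 -255. ]] [ 504.44220708 -244.80001066] [np.float64(26.1), np.float64(13.0), np.float64(26.1), np.float64(12.8)]
block [[ 487.8 -205.3]
 [ 541.3 -223.5]
 [ 520.8 -284.4]
 [ 468.  -266.2]] [ 504.50513037 -244.8589361 ] [np.float64(64.0), np.float64(56.5), np.float64(64.2), np.float64(55.9)]
-18.77630257367476
-19.02182361116445
-18.293592795280006
mask rect ((11.0, 26.5), (35.0, 12.0), 90.0)
turn total [-0.0003  0.0005  0.0005] per row [-0.0003  0.0005  0.0005] x 1
shift total [0.0098 0.1242 0.5983] per row [0.0025 0.031  0.1496] x 4
```

```bash
python3 - <<'E'
from h import *
plan([503.4,-244.5,51],-18.8,n=6)
E
```

```text
turn total [-0.0003  0.0005 -0.0062] per row [-0.0003  0.0005 -0.0062] x 1
shift total [0.0042 0.1245 0.6543] per row [0.0007 0.0208 0.109 ] x 6
```

arm_command(motion=[[[0,0,0,0,0,-0.006],[0.004,0.0625,0,0,0,0],[0,0.062,0,0,0,0],[0,0,0.12,0,0,0],[0,0,0.12,0,0,0],[0,0,0.12,0,0,0],[0,0,0.12,0,0,0],[0,0,0.1,0,0,0],[0,0,0,0,0,0],[0,0,0,0,0,0]]])

```text
time: 16.05
eef_pos: [502.9, -246.6, 70.0]
orientation: [[0.946, -0.325, -0.001], [-0.325, -0.946, 0.0], [-0.001, -0.0, -1.0]]
wrist_force: [0.0, -0.0, 0.5]
grip_width: 42.6
```

arm_command(motion=[[[0,0,0.03,0,0,0],[0,0,0.03,0,0,0],[0,0,0.014,0,0,0],[0,0,0,0,0,0],[0,0,0,0,0,0]]])

```text
time: 16.55
eef_pos: [503.5, -245.8, 51.4]
orientation: [[0.946, -0.324, 0.0], [-0.324, -0.946, 0.0], [0.0, -0.0, -1.0]]
wrist_force: [0.1, 0.2, -0.4]
grip_width: 42.9
```

arm_command(motion=[[[0,0,0,0,0,0],[0,0,0,0,0,0],[0,0,0,0,0,0],[0,0,0,0,0,0],[0,0,0,0,0,0],[0,0,0,0,0,0]]], gripper=1)

```text
time: 17.15
eef_pos: [503.8, -245.9, 51.6]
orientation: [[0.946, -0.324, 0.001], [-0.324, -0.946, -0.0], [0.001, -0.0, -1.0]]
wrist_force: [-0.1, -0.1, 4.3]
grip_width: 13.3
```

```bash
python3 - <<'E'
from h import *
for i in range(3):
    s=robot.observe();print(s["eef_pos"],s["grip_width"],s["wrist_force"],s["torque"]);robot.grab_frame("top")
E
```

```text
[ 503.75284537 -245.93928585   51.64231354] 13.329714067496493 [-0.07406508 -0.11497396  4.29359764] [ 0.0256845  -0.00544188 -0.00829672]
[ 503.77379124 -245.9618277    51.66094126] 13.868132686100092 [-0.2882288   0.54698214  4.27835121] [ 0.12224872  0.01572169 -0.00577821]
[ 503.7682436  -245.96159189   51.6808604 ] 13.511404835608044 [0.48243827 0.65333032 4.15696619] [ 0.09048319 -0.01770497 -0.00784585]
```

Gripped at 13.5 mm. The tip is at TCP z - 46.7. Lifting.

arm_command(motion=[[[0,0,-0.02,0,0,0],[0,0,-0.04,0,0,0],[0,0,-0.05,0,0,0],[0,0,-0.06,0,0,0],[0,0,-0.06,0,0,0],[0,0,-0.06,0,0,0],[0,0,-0.06,0,0,0],[0,0,-0.06,0,0,0],[0,0,0,0,0,0],[0,0,0,0,0,0]]])

```text
time: 18.3
eef_pos: [503.4, -245.8, 154.1]
orientation: [[0.946, -0.324, 0.0], [-0.324, -0.946, -0.0], [0.0, 0.0, -1.0]]
wrist_force: [0.4, -0.2, -1.5]
grip_width: 13.0
```

```bash
python3 - <<'E'
from h import *
s=robot.observe();print(s["eef_pos"],s["grip_width"],s["wrist_force"],s["time"])
f=grab("side","s7.png")
# where does gauge sit: blade tip / line predicted
p=s["eef_pos"]+np.array([.4,1.2,0]);
for z in (-46.7,-11.7,3.3):print(z,proj(f,p+[0,0,z]).round(1))
u,v=proj(f,p+[0,0,-25]).astype(int);print(cv2.cvtColor(f["image"],cv2.COLOR_RGB2GRAY)[v-16:v+28,u-6:u+7])
plan([507.75,14.4,154],10.6)
E
```

```text
[ 503.35751987 -245.83427718  154.13017521] 13.012459357790165 [ 0.36413563 -0.20387232 -1.52454886] 18.3
-46.7 [290.  194.4]
-11.7 [290.4 184.2]
3.3 [290.5 179.8]
[[118  72  91 117  75  48  50  53  45  77 114  92  69]
 [ 66  64  96 118  72  49  50  52  46  77 116  91  62]
 [ 63  56  98 118  73  47  51  52  48  75 115  84  62]
 [ 64  53  95 120  74  50  48  52  49  94 118  87  67]
 [ 68  54  97 118  73  52  51  52  55  97 119  79  57]
 [ 71  65 103 106  68  49  49  52  49  95 117  82  55]
 [ 72  66 104 105  63  52  53  55  48  94 120  87  64]
 [ 73  70  72  73  59  53  55  56  54  95 116 102  76]
 [ 71  71  69  73  56  54  54  51  50  60  81  83  77]
 [ 68  70  71  73  64  52  53  51  50  76  75  74  71]
 [ 71  74  70  73  67  74  94  74  87  81  73  69  73]
 [ 71  71  70  67  74  79 117 107 105  84  70  69  72]
 [ 71  71  74  73  75  81 112 107  93  80  73  71  74]
 [ 72  72  71  78  69  80 115 105 104  79  73  73  72]
 [ 74  77  74  74  70  89 117  97 102  78  74  75  74]
 [ 75  74  76  75  72  91 114 105 106  79  72  78  74]
 [ 77  77  74  79  77  90 113 105 107  82  73  74  76]
 
[... 941 characters left out ...]
62 161 162 164 163 162 163 162 160 159 160 159]
 [161 162 163 162 164 163 155 161 162 163 163 162 163]
 [161 163 161 161 162 155 125 112 145 161 162 160 162]
 [163 161 162 161 160 134 101 104 150 164 161 163 162]
 [162 162 163 166 150 109  91 134 161 165 162 162 163]
 [164 160 164 160 122  85 111 158 165 163 163 162 166]
 [164 162 162 164 163 148 161 164 164 163 160 162 162]
 [165 165 164 162 166 163 163 164 163 162 164 166 164]
 [147 151 165 168 166 165 164 164 163 163 160 163 168]
 [104 104 101 117 133 148 152 165 167 167 163 165 154]]
turn total [-2.00e-04  5.00e-04 -3.28e-01] per row [-0.0001  0.0001 -0.082 ] x 4
shift total [ 0.2102 -1.0185 -0.0023] per row [ 0.035  -0.1698 -0.0004] x 6
```

```bash
python3 - <<'E'
from h import *
f=grab("side")
print(proj(f,[504.5,-244.8,100]),proj(f,[504.5,-244.8,55]))
g=cv2.cvtColor(cv2.imread("pics/side0.png"),cv2.COLOR_BGR2GRAY);print(g[190:216,286:296])
for z in(107.4,157.4):print(proj(f,[503.9,-244.6,z]))
E
```

```text
[289.63290288 196.51037461] [289.13956419 209.10417774]
[[ 75  71  76  77  75  74  76  75  74  71]
 [ 76  75  75  76  73  73  73  74  76  73]
 [ 76  77  74  74  73  75  73  76  75  75]
 [ 79  73  76  74  77  74  75  73  75  78]
 [ 75  76  72  74  72  71  74  71  74  78]
 [ 72  71  72  73  70  69  71  72  69  70]
 [103 106 108  75  66  62  67  60  67  64]
 [209 212 191 111  63  67  65  53 201 211]
 [210 214 134  64  66  66  64  50 198 206]
 [208 163  87  61  70  66  59  45 194 203]
 [211 137  64  58  61  61  57  49 200 205]
 [216 139  64  59  63  62  56  76 198 205]
 [215 143  65  60  62  64  58  77 203 212]
 [178 123  63  60  64  62  56  78 207 215]
 [162 107  65  61  65  61  62  81 205 213]
 [162 106  65  65  66  63  60  79 154 171]
 [164 105  64  65  62  62  56 124 157 158]
 [165 106  66  64  68  63  60  95 154 158]
 [163  99  60  64  63  67  62 124 153 160]
 [164  97  62  61  64  61  93 154 161 159]
 [164  96  59  62  61  72 154 162 159 160]
 [162 134  80  67  57 120 158 160 159 160]
 [160 162 162 153 160 161 160 158 158 159]
 [160 160 161 160 159 159 160 157 160 159]
 [162 163 162 162 163 160 161 158 160 161]
 [102 113 127 147 147 160 165 161 161 163]]
[289.91563456 194.43331745]
[290.49307622 179.79942851]
```

arm_command(motion=[[[0,0,0,0,0,-0.082],[0,0,0,0,0,-0.082],[0,0,0,0,0,-0.082],[0,0,0,0,0,-0.082],[0.035,-0.17,0,0,0,0],[0.035,-0.17,0,0,0,0],[0.035,-0.17,0,0,0,0],[0.035,-0.17,0,0,0,0],[0.035,-0.17,0,0,0,0],[0.035,-0.168,0,0,0,0]]])

```text
time: 19.4
eef_pos: [507.1, 15.8, 152.9]
orientation: [[0.983, 0.184, -0.002], [0.184, -0.983, 0.0], [-0.002, -0.001, -1.0]]
wrist_force: [1.6, -0.1, -1.8]
grip_width: 13.6
```

arm_command(motion=[[[0,0,0,0,0,0],[0,0,0,0,0,0],[0,0,0,0,0,0]]])

```text
time: 19.7
eef_pos: [507.8, 13.3, 153.3]
orientation: [[0.983, 0.183, -0.001], [0.183, -0.983, -0.0], [-0.001, 0.0, -1.0]]
wrist_force: [0.7, 0.1, -1.8]
grip_width: 12.9
```

```bash
python3 - <<'E'
from h import *
s=robot.observe();print(s["eef_pos"],s["grip_width"],s["wrist_force"],s["time"])
plan([507.75,14.4,120],10.6)
plan([507.75,14.4,86.7],10.6)
E
```

```text
[507.82939894  13.25887484 153.27470448] 12.921885421406895 [ 0.72213282  0.06143653 -1.75639713] 19.7
turn total [ 0.0001  0.0007 -0.0004] per row [ 0.0001  0.0007 -0.0004] x 1
shift total [ 0.0005 -0.0045  0.1331] per row [ 0.0005 -0.0045  0.1331] x 1
turn total [ 0.0001  0.0007 -0.0004] per row [ 0.0001  0.0007 -0.0004] x 1
shift total [ 0.0005 -0.0045  0.2663] per row [ 0.0003 -0.0023  0.1331] x 2
```

No slip (handle bottom in the side view sits at the same offset from prediction as at rest). Descend into the V; the target TCP z is 86.7.

arm_command(motion=[[[0,-0.004,0.05,0,0,0],[0,0,0.05,0,0,0],[0,0,0.03,0,0,0],[0,0,0.02,0,0,0],[0,0,0.02,0,0,0],[0,0,0,0,0,0]]])

```text
time: 20.3
eef_pos: [507.9, 14.4, 110.9]
orientation: [[0.983, 0.183, -0.0], [0.183, -0.983, -0.001], [-0.0, 0.001, -1.0]]
wrist_force: [0.4, -1.5, -4.8]
grip_width: 13.6
```

arm_command(motion=[[[0,0,0.012,0,0,0],[0,0,0.012,0,0,0],[0,0,0.012,0,0,0],[0,0,0,0,0,0]]])

```text
time: 20.7
eef_pos: [509.2, 14.9, 103.3]
orientation: [[0.983, 0.184, 0.003], [0.184, -0.983, -0.0], [0.003, 0.001, -1.0]]
wrist_force: [0.3, -0.6, 2.8]
grip_width: 13.0
```

Tip is at z = 57, with a light push as it enters between the faces.

arm_command(motion=[[[0,0,0.012,0,0,0],[0,0,0.012,0,0,0],[0,0,0.012,0,0,0],[0,0,0,0,0,0]]])

```text
time: 21.1
eef_pos: [508.2, 15.0, 93.3]
orientation: [[0.983, 0.184, 0.0], [0.184, -0.983, -0.0], [0.0, 0.0, -1.0]]
wrist_force: [0.2, -0.4, 1.4]
grip_width: 13.3
```

arm_command(motion=[[[0,0,0.01,0,0,0],[0,0,0.01,0,0,0],[0,0,0,0,0,0],[0,0,0,0,0,0]]])

```text
time: 21.5
eef_pos: [507.7, 15.0, 87.9]
orientation: [[0.983, 0.184, -0.001], [0.184, -0.983, 0.0], [-0.001, -0.0, -1.0]]
wrist_force: [0.6, -0.8, 1.8]
grip_width: 13.3
```

arm_command(motion=[[[0,0,0.004,0,0,0],[0,0,0,0,0,0],[0,0,0,0,0,0],[0,0,0,0,0,0],[0,0,0,0,0,0]]])

```text
time: 22.0
eef_pos: [507.9, 15.0, 87.3]
orientation: [[0.983, 0.184, -0.0], [0.184, -0.983, 0.0], [-0.0, -0.0, -1.0]]
wrist_force: [0.0, 0.2, 2.9]
grip_width: 13.7
```

```bash
python3 - <<'E'
from h import *
w=grab("wrist","w8.png");f=grab("side","s8.png");s=robot.observe();print(s["eef_pos"],s["grip_width"],s["wrist_force"],s["torque"],s["time"],np.abs(s["qvel"]).max())
p=s["eef_pos"]; a=np.radians(10.6);ex=np.array([np.cos(a),np.sin(a),0]);ey=np.array([-np.sin(a),np.cos(a),0])
c=p+.7*ex+1.3*ey
for n,dz in dict(tip=-46.7,line=-11.7,hbot=3.3,ftip=10).items():print(n,proj(f,c+[0,0,dz]).round(1),"near face(+11/14ey)",proj(f,c+11*ey+[0,0,dz]).round(1),proj(f,c+14*ey+[0,0,dz]).round(1))
G=cv2.cvtColor(f["image"],cv2.COLOR_RGB2GRAY);u,v=proj(f,c+12*ey+[0,0,-4]).astype(int);print(u,v);print(G[v-12:v+14,u-9:u+10])
for x in(-12.5,-6.5,6.5,12.5):print(x,proj(w,np.array([508.2,15.8,75])+x*ex-35*ey).round(1))
q=proj(w,np.array([508.2,15.8,75])-35*ey).astype(int);print(q)
GW=cv2.cvtColor(w["image"],cv2.COLOR_RGB2GRAY);print(GW[q[1]-40:q[1]+40,q[0]-2:q[0]+3].mean(1).round())
print(GW[q[1]-40:q[1]+40,q[0]+118:q[0]+123].mean(1).round())
E
```

```text
[507.95662415  15.02080963  87.25840847] 13.195847177368574 [-0.08211493  0.22545404  2.93248689] [-0.08603242 -0.08201939 -0.05781347] 22.1 0.05599696552008915
tip [288.4 267.4] near face(+11/14ey) [289.2 270.1] [289.4 270.9]
line [288.8 256.8] near face(+11/14ey) [289.7 259.5] [289.9 260.2]
hbot [289.  252.1] near face(+11/14ey) [289.9 254.8] [290.1 255.5]
ftip [289.1 250. ] near face(+11/14ey) [290.  252.7] [290.2 253.4]
289 257
[[207 213 130  66  74  77 116 128  88  69  69  71  69  69  77 120 103  77
   64]
 [205 213 131  67  74  90 121 130  86  70  72  72  70  68  89 122 105  80
   92]
 [211 198 137  86  72  77 119 127  88  69  72  68  69  65  89 124 106  68
   91]
 [213 189 167 100  71  79 119 129  87  67  71  72  70  71  92 122 102  70
   89]
 [216 184 242 158  65  75 120 129  85  69  72  71  73  68  90 119  87  60
  165]
 [214 188 221 183  95  68 119 127  86  70  70  71  72  69 103 118 189 211
  213]
 [213 173 177 201 240 169 120 114  81  71  70  73  71  65  99 116 183 211
  212]
 [212 157 114 230 244 189 131 110  77  69  70  74  70  92 144 156 201 209
  207]
 [209 172 164 23
[... 1642 characters left out ...]
45.  44.  43.  45.  45.  44.
  45.  47.  44.  45.  41.  44.  47.  45.  43.  45.  44.  45.  45.  46.
  42.  44.  44.  45.  46.  45.  43.  42.  45.  44.  43.  42.  42.  42.
  41.  43.  41.  44.  39.  39.  44.  40.  38.  42.  40.  39.  41.  39.
  42.  36.  46. 106. 173. 204. 211. 206. 208. 204.]
[206. 209. 211. 213. 213. 214. 213. 212. 210. 210. 208. 209. 207. 206.
 205. 206. 206. 207. 208. 209. 211. 214. 216. 217. 215. 215. 211. 209.
 208. 207. 207. 207. 206. 208. 208. 208. 210. 210. 200. 170. 123.  69.
  40.  28.  27.  29.  31.  28.  27.  26.  31.  29.  29.  28.  31.  24.
  24.  26.  28.  28.  27.  30.  23.  28.  30.  33.  36.  38.  42.  37.
  41.  39.  37.  40.  37.  37.  43.  54.  84. 126.]
```

```bash
python3 - <<'E'
from h import *
for n in("side0.png","s8.png"):
    g=cv2.cvtColor(cv2.imread("pics/"+n),cv2.COLOR_BGR2GRAY)
    for r in(259,262,265): print(n,r,g[r,284:310])
s=robot.observe();print(s["eef_pos"],s["grip_width"],s["wrist_force"],s["time"])
print(robot.hand_in())
E
```

```text
side0.png 259 [136 190 233 222 178 170 196 203 179 127  91  81  85 127 190 182 191 172
 173 159 160 153 106  95 118 151]
side0.png 262 [138 164 215 234 211 172 170 175 109  71  77  82  79  69  98 128 150 153
 153 157 123  97  99  97  96 110]
side0.png 265 [140 137 162 233 237 211 176 144  89  69  74  75  71  70 125 153 153 153
 151 154 155 110  95  93 100  98]
s8.png 259 [109 232 243 215 162 111 114 160 197 207 234 231 220 198 197 184 193 177
 176 161 165 156 111  91 120 151]
s8.png 262 [121 128 231 243 193 149 125 177 201 202 211 236 227 168 150 138 151 154
 156 156 123 101  95  98  97 111]
s8.png 265 [142 140 174 232 243 193 151 116 195 204 204 215 237 229 176 154 155 155
 155 154 159 112  95  97 102  95]
[507.95662415  15.02080963  87.25840847] 13.195847177368574 [-0.08211493  0.22545404  2.93248689] 22.1
the job is handed in; nothing more can be done
None
```

The locking pin is parked in the bracket's notch and released, and the gauge is still gripped in the V mouth at depth. I handed the job in at 22.1 s, and no verdict was reported.

**First grasp missed.** The jaws shut on nothing. A light touch on the top of the pin's grip showed the fingertips about 10 mm behind the TCP, although `robot.nose_length` says 25 mm ahead. I used the measured value from then on. The touch pushed on the pin with about 14 N and the pin stayed seated.

**Last checks:**
- **Pin:** it looked upright in the notch, collar on the shelf, within a few millimetres of prediction, and the arm stayed clear of it afterwards.
- **Gauge depth:** TCP z was 87.3 mm, which puts the line at about 75.6 mm against the target of 75 mm. The handle's lower edge in the side view matched this to about 2 mm, so the gauge did not slip noticeably.
- **Gauge hold:** grip width was 13.2 mm, the joints were practically still, the tool pointed straight down and square to the clamp, and the wrist read about 3 N upward from the blade's drag.
- **Plate spread:** not measured. The side-view comparison was inconclusive because the pin hid part of the plates at the start. I infer it from the 4 mm blade sitting 35 mm deep.
- **Small mismatch:** the camera and grasp positions disagreed by about 1.3 mm along the tool's y, well within tolerance.

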